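# Slide box down the sensor lane

## Task

Push the blue slide box along the red loading board and down the lane between the two aluminium rails until its front end sits squarely home against the black stop block. The rails are touch sensors: neither the box nor the robot may touch them. Slide it gently with the fingers without lifting or tipping it, leave everything else on the bench where it is, and back the hand away at the end.

Things in the scene. Friction and masses are not known exactly. Their poses are not given: they have to be found in the camera images.
- slide_box: the blue slide box, closed: 120 long (its x) x 96 wide (its y) x 50 high (mm), about 0.45 kg, blank white label on top, small steel label holder on its front (+x) end. Origin: centre of its underside. Too wide for most grippers. Starts loose on the bare part of the red board before the lane, up to 25 mm off its centre line and turned up to 15 degrees. Slides by friction, stays where it is left.
- dock: the red loading board, fixed, 480 x 170 x 6 mm; its top is 6 mm above the bench. Origin: at bench height on the lane's centre line. x is the push direction along that line (to the robot's left, give or take 12 degrees), y across, z up. Bare from x = -235 to the lane's mouth at -35; lane (orange floor, level with the board) from -35 to the stop at +215.
- stop_face (a point): the point on the lane's centre line, at the level of the board's top, on the flat face of the black stop block (rigid, 170 wide, 40 above the board) that ends the lane; board x = 215, y = 0 mm. Axes as the board's. With the box home its origin is 60 mm before this point.
- rail_a: aluminium guide rail on the board's +y side of the lane (the side nearer the robot), touch sensitive: 250 long, 12 wide, 20 high, with a thin black strip on top; its top is 26 mm above the bench. Inner face at board y = +60, outer face at y = +72. Origin: centre of its underside, x along the rail.
- rail_b: the same rail on the -y side of the lane (farther from the robot): inner face at board y = -60, outer face at -72. The clear lane between the rails is 120 wide, so the 96 wide box has 12 on each side.
- beaker: clear glass beaker, 56 wide, 70 high, beside the lane (mm); loose, a bystander to leave alone. Origin: centre of its underside.
- reagent_jar: small amber glass jar with black cap, 44 wide, 65 high, beyond the stop block (mm); loose, a bystander to leave alone. Origin: centre of its underside.
- dish: white porcelain bowl, 84 wide, 30 high, beside the lane (mm); loose, a bystander to leave alone. Origin: centre of its underside.
- wash_bottle: white plastic bottle with red cap, 64 wide, 170 high (mm); loose, a bystander to leave alone. Origin: centre of its underside.
- indicator: green glass bottle with blue cap, 50 wide, 110 high (mm); loose, a bystander to leave alone. Origin: centre of its underside.
- spare_box: yellow slide box, same size as the blue one, not to be used (mm); loose, a bystander to leave alone. Origin: centre of its underside.
Not all that is in view belongs to the job. Of the things like the slide_box, leave any that is orange; of the rest the smaller one is meant.

How it is judged:
By the outcome, as a careful person would: the job done as asked, in the order asked, and still so for the second after the job is handed in, with the robot touching nothing.
It also fails if it takes over 59 s, if anything falls off the work surface, if the arm or the gripper's body presses on something with over 40 N, if the wrist force passes 120 N, or if a joint passes its speed limit or range.

## Robot

A 6-joint arm with a two-finger parallel gripper is mounted at the origin on the work surface. World frame = base frame: x ahead of the robot, y to its left, z up, the work surface at z = 0. Lengths are in m, angles in rad, forces in N, time in s.
With the tool pointing down it reaches from about 0.25 to 0.775 m from the base axis. Payload 4 kg.
Tool frame: the origin (TCP) lies at the very end of the fingers, on their centre line; the grasp point (between the pads) lies 19 mm behind it; y points along the fingers, x is the direction in which the jaws open and shut, and the axes are right-handed (so a half turn about y gives the same grasp; the last joint's range is limited). The gripper opens to 94 mm and grips with 3 to 60 N. Pads are 16 mm wide; open, the fingers measure 119 mm over their backs; the gripper's body (75 mm by 177 mm) begins 78 mm behind the grasp point.
Start: joints at [-1.302, 0.087, 1.371, -0, 1.684, -0.103], TCP at [0.2, -0.512, 0.178] pointing down, gripper open.
Joint ranges: [-3.1, 3.1], [-0.76, 2.03], [0.27, 2.55], [-1.08, 4.22], [0.17, 2.65], [-2.57, 2.57]. Speed limits (rad/s): [2.79, 2.79, 3.14, 3.14, 3.14, 3.14].

## Interface

Orientations are given as [roll, pitch, yaw] about the fixed x, y, z axes, in that order (R = Rz(yaw) Ry(pitch) Rx(roll)).
In Python, from bench import robot gives the robot as it stands.
- The arm moves only by the shell command python3 -m handwheel 'ROWS' [OPENING]. ROWS is JSON, a list of rows, each an object with "delta_pos": the shift along the tool's x, y, z in mm, a list of three; "yaw": the turn about the tool's y in rad. A call has 1 to 12 rows; each row is the pose to reach, as a shift and turn from the pose commanded when the call began, along the tool's axes at that moment; what a row does not reach only later rows make up. A row lasts 1/10 s, in which the tool goes at most 50 mm and 8.59 degrees, less where a joint would pass 70% of its speed; a pose out of reach is approached as far as the arm can. A call with a gripper value outside its range is refused whole. OPENING is the closure in counts, from 0 (fully open) to 255 (shut), set as the call begins (- or left out, the last holds). The fingers move at their own pace and stop on an object; the grip force is fixed at half the most. Time passes only in rows, so rows that repeat a pose let the fingers close. It gives the time, the measured TCP pose, the force and the opening at its end, in the units of the state.
- robot.get_obs(): the state, without advancing time (a new reading comes with each control period).
- robot.snapshot(name): name is "side" or "top" or "wrist"; returns a dict with "image" (480x640x3 uint8, red, green, blue), "fx", "fy", "cx", "cy" (pixels), "rvec" (rotation vector, rad) and "tvec" (3), from world to camera coordinates, as OpenCV has them. Camera axes: x right, y down, z forward; pixel columns grow to the right and rows downward; lengths in m; the calibration is good to about 2 mm. A picture is of the moment at which its call begins. There is no depth.
- robot.close_job(): hands the job in, once; it reports no verdict.
The state is a dict: "time": time; "joint_positions": joint angles; "qvel": joint speeds; "joint_torque": joint torques, N m; "tool_pos": TCP position; "ee_rot": TCP orientation; "wrist_force": force on the tool from outside, world axes, zero at the start; "wrist_torque": the same for the moment, N m; "width": finger opening in m.
Only numpy, scipy, OpenCV 4.12 (cv2) and the standard library are available. Lean on these libraries where they do the work, as an engineer would, in place of code of your own. Each camera call takes 0.05 s, during which the arm holds its last target.

## Working session

There is one attempt and no reset: what is moved stays moved. The work goes in short steps, Python scripts to look and compute and a shell command to move; the robot and the scene stay as the last step left them, time stands still between calls to the robot, and variables do not carry over. Pictures are saved under pics/ and viewed, and the job is handed in when it is done.

```bash
ls; mkdir -p pics; python3 - <<'E'
from bench import robot
import cv2
for n in("top","side","wrist"):
    s=robot.snapshot(n); cv2.imwrite(f"pics/{n}0.png",s["image"][:,:,::-1]); print(n,s["fx"],s["cx"],s["cy"],s["rvec"],s["tvec"])
print(robot.get_obs())
E
```

```text
pics
top 438.71060813056584 313.73196096744385 237.08702135063012 [ 2.21792628 -2.15601136  0.04503138] [-0.10054239  0.54457151  1.00442863]
side 508.2266833327932 320.2945971018872 230.91577397476473 [ 0.34833952 -2.85891164  1.05264379] [0.51943259 0.18832637 0.97584243]
wrist 426.21986998927645 312.5030479724955 232.12866588508422 [-2.40385649  1.64255907  0.2254423 ] [-0.54876993 -0.02711427  0.39034267]
{'time': 0.15, 'joint_positions': array([-1.30211465e+00,  8.78069347e-02,  1.37190556e+00,  7.08853303e-06,
        1.68366077e+00, -1.03108874e-01]), 'qvel': array([-0.00047194, -0.00184527, -0.00438123,  0.00065208,  0.00033451,
       -0.00069746]), 'joint_torque': array([ 1.73928867e-03, -3.40643477e+01, -3.02792537e+01,  7.18869595e-02,
        3.05298599e-02, -1.08632773e-04]), 'tool_pos': array([ 0.19966849, -0.51194807,  0.17726205]), 'ee_rot': array([-1.57060605,  0.00177043, -1.19900481]), 'wrist_force': array([-0.81983893, -0.42760403, -0.14078747]), 'wrist_torque': array([ 0.02270445,  0.03449281, -0.03480329]), 'width': 0.09371803972096748}
```

View pics/top0.png

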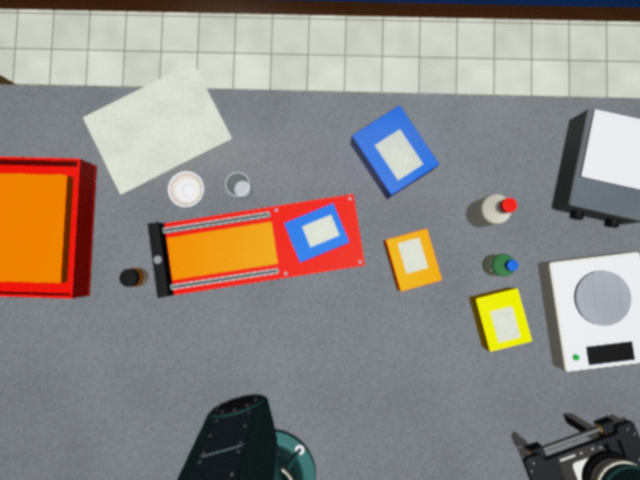

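View pics/side0.png

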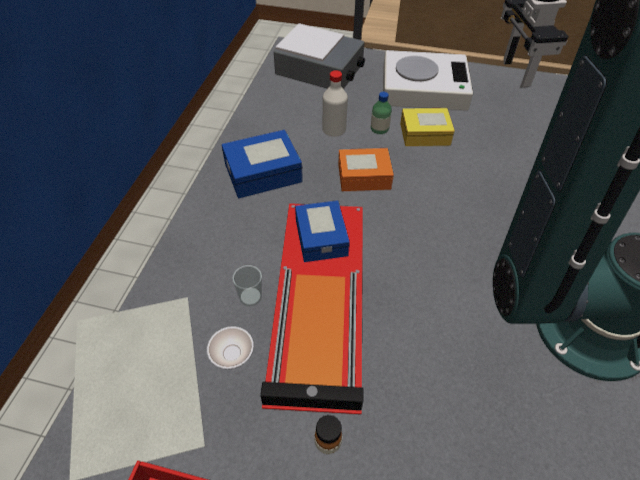

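View pics/wrist0.png

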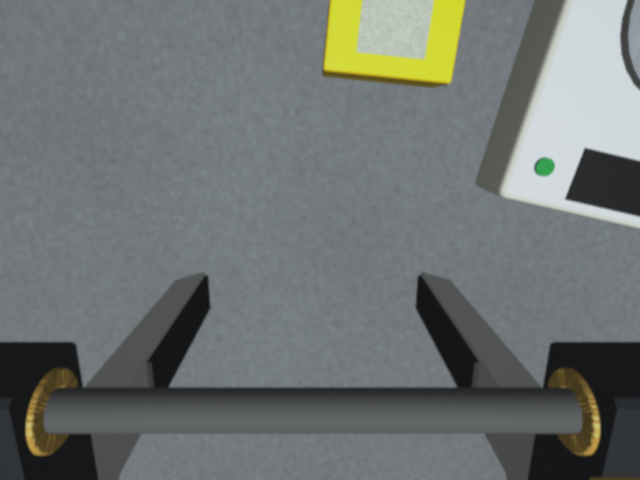

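The target is the small blue box on the board, at top view (318,232). The larger blue box at (395,150) and the orange box at (413,260) are decoys. The board runs from its bare end at (358,230) to the black stop at (157,260). Next I'll measure them.

```bash
cat > h.py <<'E'
import numpy as np, cv2
def cam(s):
    R=cv2.Rodrigues(np.array(s["rvec"],float))[0]; t=np.array(s["tvec"],float).ravel()
    K=np.array([[s["fx"],0,s["cx"]],[0,s["fy"],s["cy"]],[0,0,1]]); return K,R,t
def ray(s,px,z):
    K,R,t=cam(s); px=np.atleast_2d(np.array(px,float))
    d=np.c_[px,np.ones(len(px))]@np.linalg.inv(K).T@R; c=-R.T@t
    return c+d*((z-c[2])/d[:,2])[:,None]
def proj(s,P):
    return cv2.projectPoints(np.atleast_2d(np.array(P,float)),np.array(s["rvec"],float),np.array(s["tvec"],float),cam(s)[0],None)[0][:,0]
def big(m):
    c=max(cv2.findContours(m.astype(np.uint8),cv2.RETR_EXTERNAL,cv2.CHAIN_APPROX_NONE)[0],key=cv2.contourArea); return c[:,0].astype(float)
def hsv(s): return cv2.cvtColor(s["image"],cv2.COLOR_RGB2HSV)
E
python3 - <<'E'
from h import *; from bench import robot
s=robot.snapshot("top"); im=s["image"]; h=hsv(s); H,S,V=cv2.split(h)
K,R,t=cam(s); print("cam",-R.T@t)
cv2.imwrite("pics/topcrop.png",cv2.resize(im[180:310,135:375,::-1],None,fx=3.3,fy=3.3,interpolation=cv2.INTER_CUBIC))
roi=np.zeros(H.shape,bool); roi[185:305,135:375]=1
# board outline: anything saturated / black stop
red=((H<6)|(H>174))&(S>150)&(V>100)&roi
org=(H>8)&(H<20)&(S>150)&roi; org[:,380:]=0
ys,xs=np.nonzero(red); 
c=np.c_[xs,ys].astype(np.float32); r=cv2.minAreaRect(c); print("red rect",r)
w=ray(s,c,0.006)[:,:2]; r=cv2.minAreaRect((w*1000).astype(np.float32)); print(r, cv2.boxPoints(r))
top=(H>100)&(H<120)&(S>120)&(V>150)&roi
w=ray(s,big(top),0.056)[:,:2]; r=cv2.minAreaRect((w*1000).astype(np.float32)); print("blue top",r,cv2.boxPoints(r))
print(V[200:260:6,318],H[200:260:6,318],S[200:260:6,318])
ow=ray(s,big(org),0.006)[:,:2]; r=cv2.minAreaRect((ow*1000).astype(np.float32)); print("orange",r,cv2.boxPoints(r))
s2=robot.snapshot("side"); cv2.imwrite("pics/sidecrop.png",cv2.resize(s2["image"][190:420,220:400,::-1],None,fx=2.6,fy=2.6,interpolation=cv2.INTER_CUBIC))
E
```

```text
cam [ 0.49179956 -0.09955749  1.03138997]
red rect ((263.04888916015625, 244.06382751464844), (72.00102233886719, 193.27735900878906), 81.14203643798828)
((528.4003295898438, 33.081390380859375), (168.97720336914062, 451.8311462402344), 10.475945472717285) [[ 404.24347  239.8693 ]
 [ 486.39664 -204.43042]
 [ 652.5572  -173.70651]
 [ 570.40405  270.5932 ]]
blue top ((555.5220336914062, -90.67374420166016), (92.06108093261719, 115.5716781616211), 23.913816452026367) [[ 490.01874   -56.507492]
 [ 536.8671   -162.15805 ]
 [ 621.0253   -124.84    ]
 [ 574.17694   -19.189438]]
[233 238 233 232 227 227 229 221 235 201] [  1   1 108 108  39  39  38  75 107 121] [192 208 196 147  15  15  13   9 189 122]
orange ((509.7992248535156, 132.85336303710938), (102.58427429199219, 258.5722961425781), 10.612269401550293) [[435.57483   250.48213  ]
 [483.194      -3.6675196]
 [584.0236     15.224594 ]
 [536.4044    269.37424  ]]
```

View pics/topcrop.png

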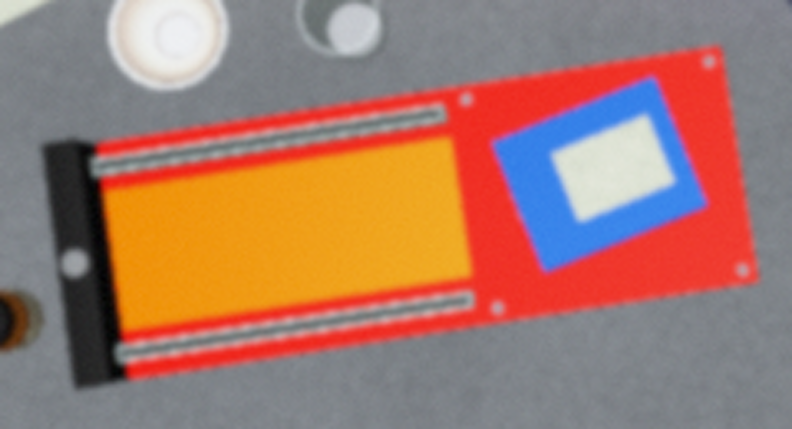

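View pics/sidecrop.png

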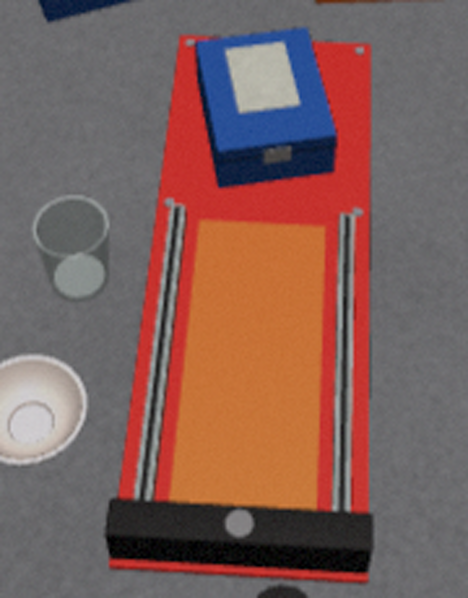

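```bash
python3 -m handwheel '[{"delta_pos":[-8,0,25],"yaw":-0.08},{"delta_pos":[-20,0,60],"yaw":-0.2},{"delta_pos":[-34,0,100],"yaw":-0.34},{"delta_pos":[-48,0,142],"yaw":-0.48},{"delta_pos":[-62,0,184],"yaw":-0.62},{"delta_pos":[-76,0,226],"yaw":-0.76},{"delta_pos":[-90,0,268],"yaw":-0.9},{"delta_pos":[-104,0,310],"yaw":-1.04},{"delta_pos":[-118,0,350],"yaw":-1.18},{"delta_pos":[-131,0,388],"yaw":-1.31},{"delta_pos":[-140,0,415],"yaw":-1.42},{"delta_pos":[-145,0,430],"yaw":-1.5}]' 92
python3 - <<'E'
from h import *; from bench import robot
o=robot.get_obs(); print(o["time"],o["tool_pos"],o["ee_rot"],o["joint_positions"],o["wrist_force"],o["width"])
for n in("top","wrist"):
    s=robot.snapshot(n); cv2.imwrite(f"pics/{n}1.png",s["image"][:,:,::-1])
K,R,t=cam(s); print("wristcam",-R.T@t)
E
```

```text
time: 1.45
tool_pos: [0.5493, -0.219, 0.1777]
ee_rot: [-1.57, 0.0, 0.308]
wrist_force: [-0.2, -0.8, 0.6]
width: 0.0602
1.45 [ 0.54930561 -0.21900103  0.17766934] [-1.57006788e+00  9.58815540e-06  3.07526997e-01] [-4.75560631e-01  1.80139031e-01  1.26787700e+00  5.13414421e-04
  1.69409730e+00 -7.83024613e-01] [-0.16071298 -0.79940045  0.56938454] 0.06016617585818902
wristcam [ 0.52676594 -0.14410712  0.3827922 ]
```

View pics/wrist1.png

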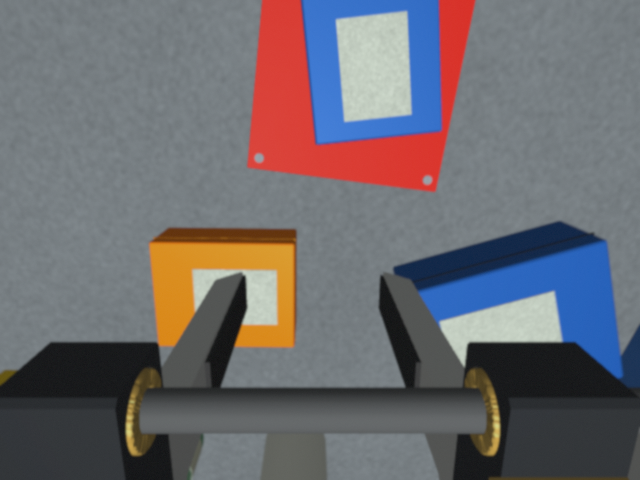

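View pics/top1.png

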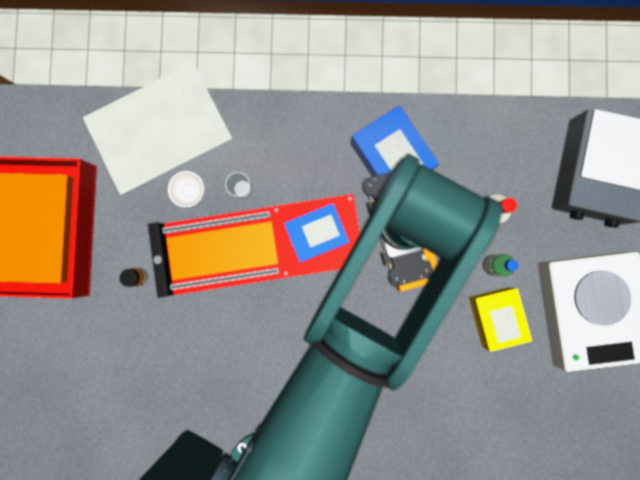

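The wrist view shows the blue box with its rear edge at about (316,143)-(440,130), the orange box at lower left and the big blue box at lower right. The hand is clear of all of them. Next I'll move behind the box and measure again.

```bash
python3 -m handwheel '[{"delta_pos":[15,10,6],"yaw":-0.03},{"delta_pos":[32,20,13],"yaw":-0.07},{"delta_pos":[48,35,20],"yaw":-0.1},{"delta_pos":[55,50,23],"yaw":-0.11},{"delta_pos":[55,60,23],"yaw":-0.11},{"delta_pos":[55,60,23],"yaw":-0.11}]'
cat > meas.py <<'E'
import sys
from h import *; from bench import robot
n,tag=sys.argv[1],sys.argv[2]
s=robot.snapshot(n); H,S,V=cv2.split(hsv(s)); cv2.imwrite(f"pics/{n}{tag}.png",s["image"][:,:,::-1])
o=robot.get_obs(); print("t",o["time"],"tcp",o["tool_pos"]*1000,"yawdeg",np.degrees(o["ee_rot"][2]),"F",o["wrist_force"],"w",o["width"])
B0=np.array([526.7,42.0]); a=np.radians(100.48); ex=np.array([np.cos(a),np.sin(a)]); ey=np.array([-ex[1],ex[0]])
brd=lambda p:(np.atleast_2d(p)[:,:2]-B0)@np.c_[ex,ey]
print("hand board",brd(o["tool_pos"][:2]*1000), "hand yaw rel board",np.degrees(o["ee_rot"][2])-10.48)
blue=((H>100)&(H<125)&(S>110)&(V>150)).astype(np.uint8)
if len(sys.argv)>3: blue&=0; 
cs=cv2.findContours(blue,cv2.RETR_EXTERNAL,cv2.CHAIN_APPROX_NONE)[0]
for c in cs:
    if cv2.contourArea(c)<800: continue
    w=ray(s,c[:,0],0.056)[:,:2]*1000; r=cv2.minAreaRect(w.astype(np.float32)); p=cv2.boxPoints(r); 
    if min(r[1])<60 or abs(brd(r[0])[0,1])>60: continue
    print("rect world",np.round(r[0],1),np.round(r[1],1),round(r[2],2)," board",brd(r[0]).round(1),"\n corners board",brd(p).round(1).tolist())
red=((H<6)|(H>174))&(S>150)&(V>100)
c=big(red); ap=cv2.approxPolyDP(c.astype(np.float32),6,True)[:,0]
print("red poly px",ap.round().tolist()); print(" board",brd(ray(s,ap,0.006)*1000).round(1).tolist())
E
python3 meas.py wrist 2; python3 meas.py top 2
```

```text
time: 2.15
tool_pos: [0.5918, -0.1823, 0.1148]
ee_rot: [-1.567, 0.004, 0.411]
wrist_force: [0.4, 0.1, -0.4]
width: 0.0602
t 2.2 tcp [ 592.40904994 -182.8290088   116.47217202] yawdeg 23.52549195521359 F [ 0.02106534  0.27285722 -0.50323416] w 0.06000720357106944
hand board [[-233.03048448  -23.71825768]] hand yaw rel board 13.045491955213588
rect world [559.2 -98.1] [93.9 99.6] 23.84  board [[-143.7   -6.5]] 
 corners board [[-106.1, 50.7], [-203.0, 27.7], [-181.3, -63.7], [-84.4, -40.7]]
red poly px [[201.0, 0.0], [173.0, 190.0], [389.0, 239.0], [459.0, 0.0], [405.0, 0.0], [396.0, 177.0], [327.0, 180.0], [242.0, 177.0], [233.0, 0.0]]
 board [[-101.5, 83.7], [-232.7, 83.7], [-232.7, -83.3], [-62.9, -83.6], [-71.0, -48.6], [-185.7, -75.3], [-199.4, -26.3], [-211.5, 35.4], [-96.7, 62.9]]
t 2.25 tcp [ 592.98493026 -183.20890628  117.81692064] yawdeg 23.511034064473627 F [-0.4471333  -0.14022217 -0.11695675] w 0.06020759472749307
hand board [[-233.50879287  -24.21543101]] hand yaw rel board 13.031034064473626
red poly px [[0.0, 157.0], [75.0, 163.0], [0.0, 163.0], [0.0, 171.0], [73.0, 178.0], [67.0, 280.0], [0.0, 283.0], [0.0, 295.0], [72.0, 297.0], [81.0, 163.0], [88.0, 164.0]]
 board [[581.7, -302.2], [405.5, -259.6], [583.4, -287.8], [585.6, -268.7], [414.7, -224.6], [458.6, 12.8], [616.1, -4.5], [619.3, 23.3], [451.8, 53.9], [391.3, -257.4], [375.0, -252.4]]
```

View pics/wrist2.png

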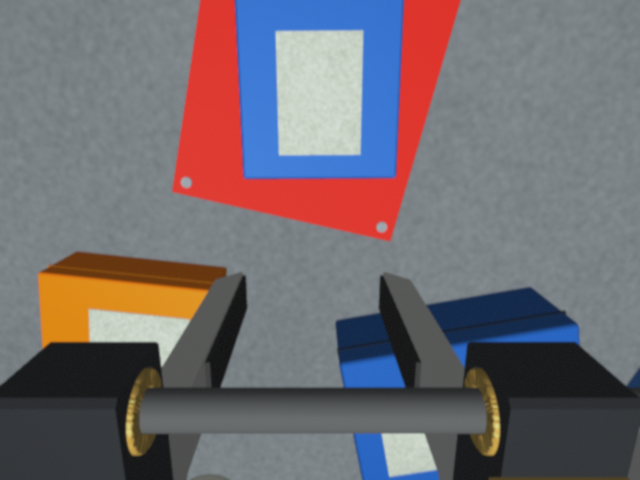

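```bash
python3 - <<'E'
from h import *; from bench import robot
s=robot.snapshot("wrist"); o=robot.get_obs()
y=o["ee_rot"][2]; tx=np.array([np.cos(y),np.sin(y)]); tz=np.array([-np.sin(y),np.cos(y)]); p=o["tool_pos"][:2]
print(p,o["tool_pos"][2],np.degrees(y))
for px,z in (((338,322),0),((338,322),.02),((530,288),0),((340,360),.07),((578,325),.07),((226,267),0),((78,252),0),((243,178),.056),((396,178),.056)):
    w=ray(s,px,z)[0,:2]-p; print(px,z,"tool x,z mm",round(w@tx*1000),round(w@tz*1000))
E
```

```text
[ 0.59341538 -0.18345843] 0.11872483157198202 23.503294445242883
(338, 322) 0 tool x,z mm 21 -89
(338, 322) 0.02 tool x,z mm 20 -78
(530, 288) 0 tool x,z mm 177 -58
(340, 360) 0.07 tool x,z mm 18 -81
(578, 325) 0.07 tool x,z mm 174 -55
(226, 267) 0 tool x,z mm -70 -40
(78, 252) 0 tool x,z mm -187 -28
(243, 178) 0.056 tool x,z mm -44 40
(396, 178) 0.056 tool x,z mm 52 40
```

```bash
python3 -m handwheel '[{"delta_pos":[2,20,0],"yaw":0},{"delta_pos":[4,45,0],"yaw":0},{"delta_pos":[4,70,0],"yaw":0},{"delta_pos":[4,90,0],"yaw":0},{"delta_pos":[4,100,0],"yaw":0},{"delta_pos":[4,101,3],"yaw":0},{"delta_pos":[4,101,9],"yaw":0},{"delta_pos":[4,101,15],"yaw":0},{"delta_pos":[4,101,20],"yaw":0},{"delta_pos":[4,101,23],"yaw":0},{"delta_pos":[4,101,23],"yaw":0},{"delta_pos":[4,101,23],"yaw":0}]'
python3 meas.py wrist 3
```

```text
time: 3.5
tool_pos: [0.5881, -0.1602, 0.0175]
ee_rot: [-1.571, -0.0, 0.411]
wrist_force: [-0.4, 0.0, 0.0]
width: 0.06
t 3.55 tcp [ 588.08297275 -160.27461273   17.38081422] yawdeg 23.550161106979573 F [ 0.47426935 -0.18433681  0.32012916] w 0.060111006394523624
hand board [[-210.06545036  -23.56681696]] hand yaw rel board 13.070161106979572
rect world [559.4 -98.4] [93.1 97.6] 23.88  board [[-144.    -6.6]] 
 corners board [[-107.3, 50.0], [-202.2, 27.3], [-180.7, -63.2], [-85.7, -40.6]]
red poly px [[136.0, 0.0], [108.0, 260.0], [211.0, 283.0], [241.0, 271.0], [248.0, 291.0], [380.0, 319.0], [384.0, 271.0], [410.0, 279.0], [417.0, 290.0], [511.0, 0.0], [441.0, 0.0], [423.0, 260.0], [194.0, 261.0], [172.0, 0.0]]
 board [[-103.2, 84.0], [-232.4, 83.7], [-233.0, 27.6], [-222.4, 12.9], [-233.1, 7.1], [-233.0, -67.9], [-204.9, -62.4], [-206.2, -77.4], [-211.5, -83.0], [-64.3, -83.4], [-71.6, -52.2], [-194.1, -81.1], [-222.5, 38.6], [-99.5, 67.9]]
```

View pics/wrist3.png

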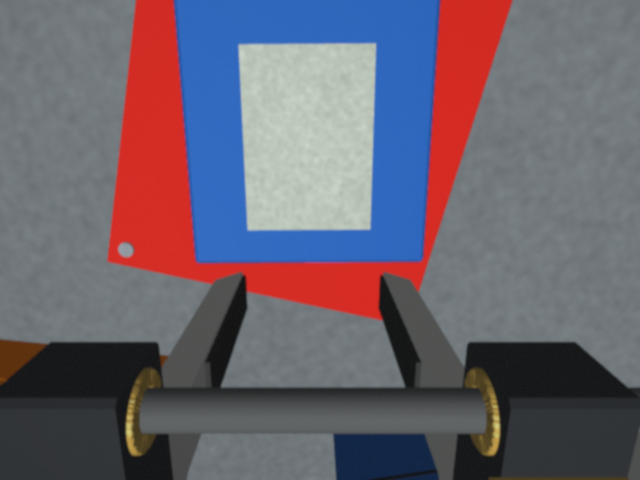

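The box's rear edge, at (197,262)-(423,262), sits squarely ahead of both fingertips. I'll advance slowly to contact.

```bash
python3 -m handwheel '[{"delta_pos":[-1,0,3],"yaw":-0.005},{"delta_pos":[-1,0,5],"yaw":-0.005},{"delta_pos":[-1,0,7],"yaw":-0.005},{"delta_pos":[-1,0,9],"yaw":-0.005},{"delta_pos":[-1,0,10],"yaw":-0.005},{"delta_pos":[-1,0,11],"yaw":-0.005},{"delta_pos":[-1,0,12],"yaw":-0.005},{"delta_pos":[-1,0,13],"yaw":-0.005},{"delta_pos":[-1,0,14],"yaw":-0.005}]'
python3 meas.py wrist 4
```

```text
time: 4.45
tool_pos: [0.5814, -0.1478, 0.0171]
ee_rot: [-1.571, 0.0, 0.416]
wrist_force: [2.0, -2.6, -2.4]
width: 0.0604
t 4.5 tcp [ 581.37020493 -147.58454655   17.14889708] yawdeg 23.838933573009275 F [ 0.40535574 -2.40950492 -1.85840063] w 0.06024270660643599
hand board [[-196.3660733   -19.27425369]] hand yaw rel board 13.358933573009274
rect world [555.5 -89.2] [ 93.1 105.1] 23.82  board [[-134.3   -4.4]] 
 corners board [[-93.9, 53.0], [-196.1, 28.7], [-174.6, -61.8], [-72.4, -37.6]]
red poly px [[147.0, 0.0], [113.0, 284.0], [201.0, 302.0], [213.0, 281.0], [197.0, 274.0], [177.0, 0.0]]
 board [[-89.2, 83.8], [-232.6, 83.6], [-232.1, 35.2], [-218.3, 30.9], [-216.3, 40.0], [-86.1, 70.4]]
```

View pics/wrist4.png

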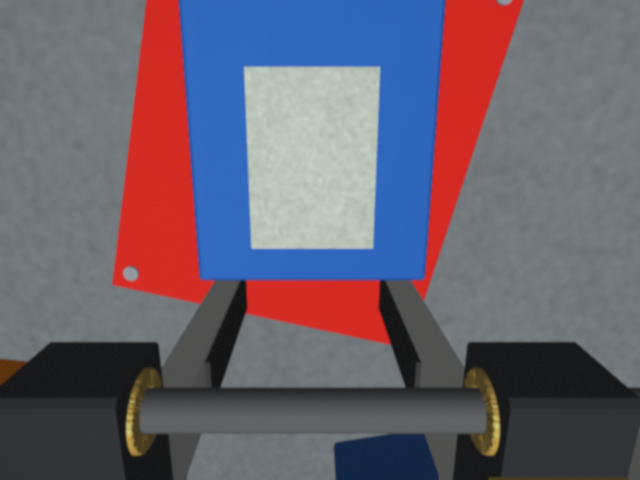

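Both fingers touch the rear face with about 3 N, and the box has moved about 6 mm. Next I'll swing it straight, first half of the turn.

```bash
python3 -m handwheel '[{"delta_pos":[-0.7,0,0.8],"yaw":0.01},{"delta_pos":[-1.4,0,1.6],"yaw":0.02},{"delta_pos":[-2.1,0,2.4],"yaw":0.03},{"delta_pos":[-2.8,0,3.2],"yaw":0.04},{"delta_pos":[-3.5,0,4],"yaw":0.05},{"delta_pos":[-4.1,0,4.7],"yaw":0.06},{"delta_pos":[-4.8,0,5.4],"yaw":0.07},{"delta_pos":[-5.4,0,6.1],"yaw":0.08},{"delta_pos":[-6.1,0,6.9],"yaw":0.09},{"delta_pos":[-6.7,0,7.6],"yaw":0.1},{"delta_pos":[-7.4,0,8.4],"yaw":0.11},{"delta_pos":[-8,0,9.2],"yaw":0.12}]'
python3 meas.py wrist 5
```

```text
time: 5.7
tool_pos: [0.5703, -0.1426, 0.0172]
ee_rot: [-1.571, 0.0, 0.295]
wrist_force: [-0.2, -2.0, -0.6]
width: 0.0601
t 5.75 tcp [ 570.14747463 -142.43375983   17.16016209] yawdeg 16.900913876375803 F [-0.23985254 -2.3603463  -1.54189068] w 0.06000973173727928
hand board [[-189.25988148   -9.17562423]] hand yaw rel board 6.420913876375803
rect world [551.1 -81.2] [ 93.1 105.2] 17.28  board [[-125.5   -1.5]] 
 corners board [[-78.8, 50.9], [-183.3, 38.4], [-172.3, -54.0], [-67.8, -41.5]]
red poly px [[139.0, 0.0], [137.0, 315.0], [187.0, 324.0], [213.0, 281.0], [197.0, 275.0], [175.0, 2.0]]
 board [[-70.8, 83.8], [-230.0, 84.2], [-232.4, 56.4], [-204.9, 43.2], [-202.4, 52.0], [-69.8, 67.4]]
```

View pics/wrist5.png

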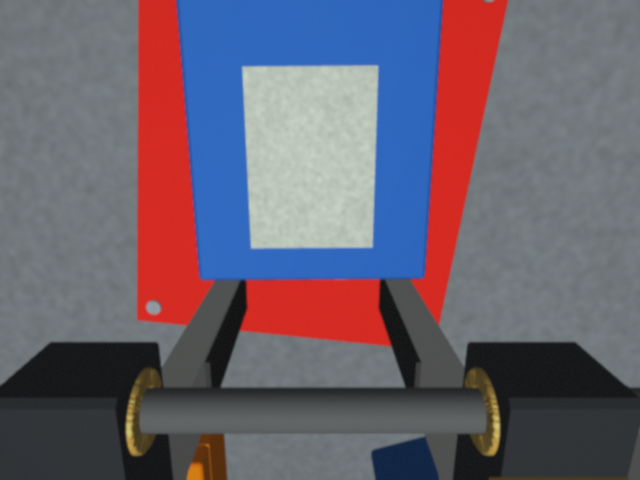

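The box follows the hand rigidly, and its yaw error is now about 6.5°. Now the second half.

```bash
python3 -m handwheel '[{"delta_pos":[-0.7,0,0.8],"yaw":0.01},{"delta_pos":[-1.4,0,1.6],"yaw":0.02},{"delta_pos":[-2.1,0,2.4],"yaw":0.03},{"delta_pos":[-2.8,0,3.2],"yaw":0.04},{"delta_pos":[-3.5,0,4],"yaw":0.05},{"delta_pos":[-4.1,0,4.7],"yaw":0.06},{"delta_pos":[-4.8,0,5.4],"yaw":0.07},{"delta_pos":[-5.4,0,6.1],"yaw":0.08},{"delta_pos":[-6.1,0,6.9],"yaw":0.09},{"delta_pos":[-6.7,0,7.6],"yaw":0.1},{"delta_pos":[-7.4,0,8.4],"yaw":0.11},{"delta_pos":[-7.6,0,9],"yaw":0.114}]'
python3 meas.py wrist 6; python3 meas.py top 6
```

```text
time: 6.95
tool_pos: [0.5604, -0.1362, 0.0172]
ee_rot: [-1.571, 0.0, 0.182]
wrist_force: [-0.4, -2.5, -0.9]
width: 0.0602
t 7.0 tcp [ 560.31122696 -136.14633393   17.21245246] yawdeg 10.403417346367151 F [-1.28748366 -1.91881611 -0.81405014] w 0.06048498935327728
hand board [[-181.28820187   -0.64709464]] hand yaw rel board -0.07658265363284933
rect world [548.3 -73.1] [ 93.1 105.2] 10.65  board [[-117.1   -0.3]] 
 corners board [[-64.6, 46.4], [-169.8, 46.1], [-169.5, -47.0], [-64.4, -46.7]]
red poly px [[127.0, 0.0], [163.0, 343.0], [172.0, 349.0], [170.0, 333.0], [185.0, 328.0], [213.0, 281.0], [197.0, 275.0], [175.0, 0.0]]
 board [[-52.9, 83.9], [-228.5, 84.1], [-232.3, 79.3], [-222.2, 79.5], [-219.1, 70.8], [-190.8, 53.3], [-187.3, 61.7], [-53.0, 61.9]]
t 7.05 tcp [ 560.29840957 -136.11379593   17.19107711] yawdeg 10.420779270827147 F [-0.06604414 -1.3707654  -0.09064496] w 0.06036903496170991
hand board [[-181.25387527   -0.64040947]] hand yaw rel board -0.05922072917285348
red poly px [[0.0, 157.0], [76.0, 163.0], [0.0, 163.0], [0.0, 171.0], [73.0, 178.0], [67.0, 280.0], [0.0, 283.0], [0.0, 295.0], [72.0, 297.0], [81.0, 160.0]]
 board [[581.7, -302.2], [403.1, -259.3], [583.4, -287.8], [585.6, -268.7], [414.7, -224.6], [458.6, 12.8], [616.1, -4.5], [619.3, 23.3], [451.8, 53.9], [390.4, -264.5]]
```

View pics/wrist6.png

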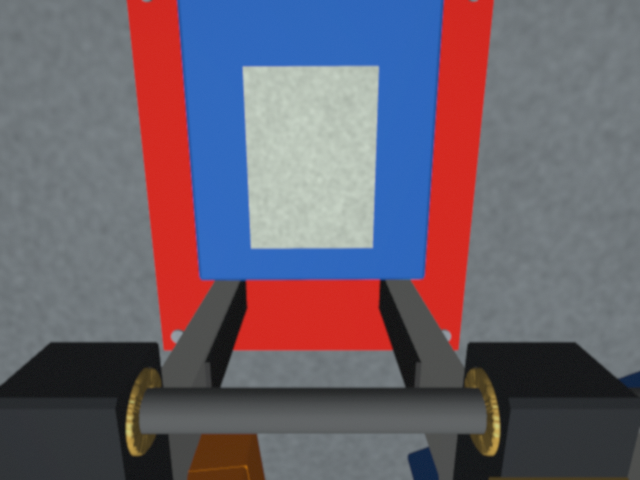

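View pics/top6.png

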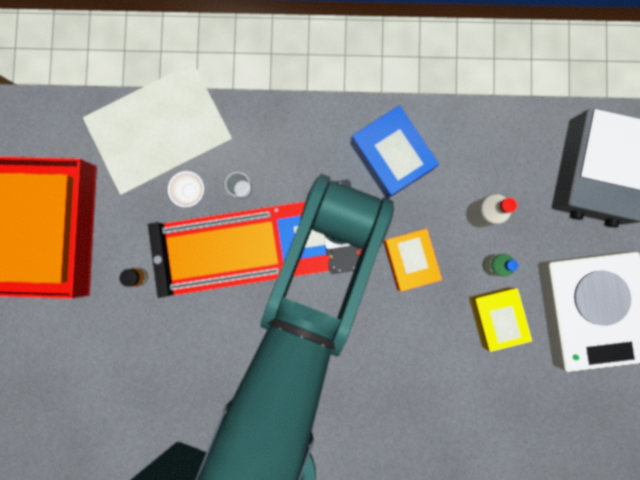

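The box is square to within about 0.2° and centred to within about 0.5 mm. Equal red margins show on either side of it in the wrist view (127→178 and 443→493). Now the straight push.

```bash
for i in 1; do python3 -m handwheel '[{"delta_pos":[0,0,2],"yaw":0},{"delta_pos":[0,0,5],"yaw":0},{"delta_pos":[0,0,9],"yaw":0},{"delta_pos":[0,0,13],"yaw":0},{"delta_pos":[0,0,17],"yaw":0},{"delta_pos":[0,0,21],"yaw":0},{"delta_pos":[0,0,25],"yaw":0},{"delta_pos":[0,0,29],"yaw":0},{"delta_pos":[0,0,33],"yaw":0},{"delta_pos":[0,0,37],"yaw":0},{"delta_pos":[0,0,40],"yaw":0},{"delta_pos":[0,0,42],"yaw":0}]'; done
python3 meas.py wrist 7
```

```text
time: 8.25
tool_pos: [0.5529, -0.0946, 0.0172]
ee_rot: [-1.571, -0.0, 0.182]
wrist_force: [0.5, -2.3, -1.0]
width: 0.0601
t 8.3 tcp [552.80462722 -94.31095325  17.20533565] yawdeg 10.442442163111851 F [-0.2253037  -1.47126585 -1.02813182] w 0.06036084748449188
hand board [[-138.78530713   -0.87524989]] hand yaw rel board -0.03755783688814951
rect world [541.  -31.6] [ 93.1 105.1] 10.42  board [[-75.   -0.7]] 
 corners board [[-22.4, 45.8], [-127.5, 45.9], [-127.6, -47.2], [-22.5, -47.3]]
red poly px [[246.0, 282.0], [247.0, 308.0], [221.0, 387.0], [405.0, 386.0], [378.0, 308.0], [378.0, 281.0]]
 board [[-149.2, 35.1], [-164.6, 35.2], [-215.1, 52.6], [-214.5, -55.1], [-164.7, -37.3], [-148.6, -36.7]]
```

View pics/wrist7.png

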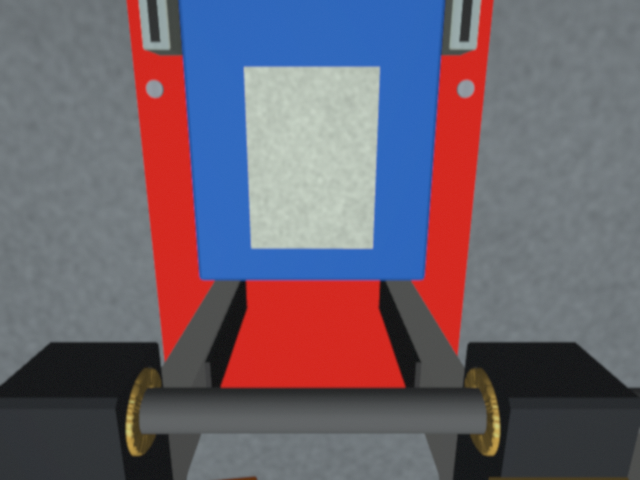

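The box's front has entered the mouth. The rails at (155,50) and (465,50) stand symmetric about the box. I'll continue.

```bash
python3 -m handwheel '[{"delta_pos":[0,0,3],"yaw":0},{"delta_pos":[0,0,7],"yaw":0},{"delta_pos":[0,0,12],"yaw":0},{"delta_pos":[0,0,17],"yaw":0},{"delta_pos":[0,0,22],"yaw":0},{"delta_pos":[0,0,27],"yaw":0},{"delta_pos":[0,0,32],"yaw":0},{"delta_pos":[0,0,37],"yaw":0},{"delta_pos":[0,0,42],"yaw":0},{"delta_pos":[0,0,47],"yaw":0},{"delta_pos":[0,0,51],"yaw":0},{"delta_pos":[0,0,54],"yaw":0}]'
python3 meas.py wrist 8
```

```text
time: 9.5
tool_pos: [0.5431, -0.0414, 0.0172]
ee_rot: [-1.571, -0.0, 0.182]
wrist_force: [0.1, -3.5, -0.3]
width: 0.06
t 9.55 tcp [542.98999585 -40.93683807  17.22927678] yawdeg 10.451814127891144 F [ 0.72938597 -2.21942731 -0.36819966] w 0.06025241339790188
hand board [[-84.51634858  -0.93268193]] hand yaw rel board -0.028185872108856813
rect world [531.3  21.6] [ 93.1 105.1] 10.44  board [[-20.9  -0.8]] 
 corners board [[31.7, 45.8], [-73.4, 45.8], [-73.5, -47.3], [31.6, -47.4]]
red poly px [[246.0, 282.0], [247.0, 308.0], [221.0, 387.0], [405.0, 386.0], [378.0, 308.0], [378.0, 281.0]]
 board [[-95.1, 35.1], [-110.5, 35.2], [-161.0, 52.5], [-160.4, -55.2], [-110.6, -37.4], [-94.6, -36.7]]
```

View pics/wrist8.png

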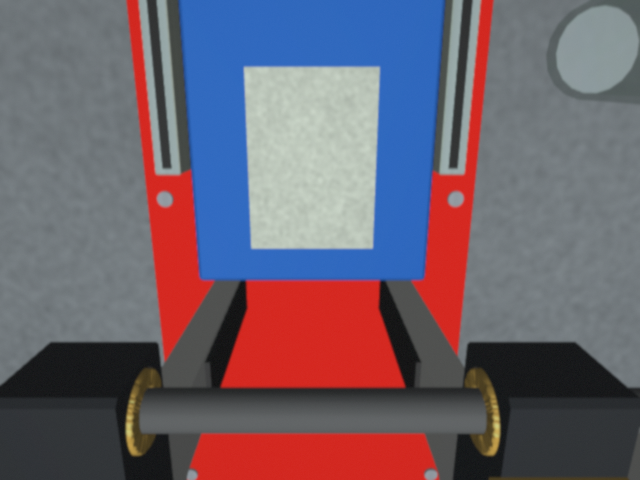

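```bash
python3 -m handwheel '[{"delta_pos":[0,0,3],"yaw":0},{"delta_pos":[0,0,7],"yaw":0},{"delta_pos":[0,0,12],"yaw":0},{"delta_pos":[0,0,17],"yaw":0},{"delta_pos":[0,0,22],"yaw":0},{"delta_pos":[0,0,27],"yaw":0},{"delta_pos":[0,0,32],"yaw":0},{"delta_pos":[0,0,37],"yaw":0},{"delta_pos":[0,0,42],"yaw":0},{"delta_pos":[0,0,47],"yaw":0},{"delta_pos":[0,0,51],"yaw":0},{"delta_pos":[0,0,54],"yaw":0}]'
python3 meas.py wrist 9
python3 -m handwheel '[{"delta_pos":[0,0,3],"yaw":0},{"delta_pos":[0,0,7],"yaw":0},{"delta_pos":[0,0,12],"yaw":0},{"delta_pos":[0,0,17],"yaw":0},{"delta_pos":[0,0,22],"yaw":0},{"delta_pos":[0,0,27],"yaw":0},{"delta_pos":[0,0,32],"yaw":0},{"delta_pos":[0,0,37],"yaw":0},{"delta_pos":[0,0,42],"yaw":0},{"delta_pos":[0,0,47],"yaw":0},{"delta_pos":[0,0,51],"yaw":0},{"delta_pos":[0,0,54],"yaw":0}]'
python3 meas.py wrist 10;python3 meas.py top 10;python3 meas.py side 10
```

```text
time: 10.75
tool_pos: [0.5333, 0.0117, 0.0172]
ee_rot: [-1.571, -0.0, 0.182]
wrist_force: [0.5, -4.6, 0.7]
width: 0.0601
t 10.8 tcp [533.21123836  12.17479531  17.1972067 ] yawdeg 10.450543561812017 F [ 0.31059007 -3.03066941  1.26760777] w 0.0600912230818174
hand board [[-30.51201842  -0.97764598]] hand yaw rel board -0.02945643818798338
rect world [521.5  74.7] [ 93.1 105.1] 10.44  board [[33.1 -0.8]] 
 corners board [[85.7, 45.7], [-19.4, 45.8], [-19.5, -47.3], [85.6, -47.4]]
red poly px [[246.0, 282.0], [247.0, 308.0], [221.0, 387.0], [405.0, 386.0], [378.0, 308.0], [378.0, 281.0]]
 board [[-41.1, 35.1], [-56.5, 35.2], [-107.0, 52.5], [-106.4, -55.2], [-56.6, -37.4], [-40.6, -36.8]]
time: 12.0
tool_pos: [0.5235, 0.0648, 0.0172]
ee_rot: [-1.571, -0.0, 0.182]
wrist_force: [1.0, -4.6, 1.4]
width: 0.0602
t 12.05 tcp [523.41449499  65.24921295  17.18605701] yawdeg 10.452061494658139 F [ 0.65596624 -2.44090435  1.54394197] w 0.060006192652607544
hand board [[23.45898831 -0.99815494]] hand yaw rel board -0.027938505341861486
rect world [511.7 127.8] [ 93.1 105.1] 10.43  board [[87.1 -0.
[... 557 characters left out ...]
 [279.0, 263.0], [256.0, 269.0], [279.0, 273.0], [261.0, 280.0], [363.0, 264.0]]
 board [[-234.7, -78.8], [12.1, -84.1], [-32.2, -77.2], [-31.7, -58.1], [9.5, -52.6], [-35.7, -52.7], [-39.2, 49.9], [16.0, 55.4], [-35.7, 72.9], [8.2, 82.5], [-232.4, 82.3]]
t 12.15 tcp [523.40841261  65.29224406  17.1774916 ] yawdeg 10.44529526850426 F [-0.08480597 -1.44816325  1.69219762] w 0.05999612762616277
hand board [[23.50240794 -1.00000106]] hand yaw rel board -0.03470473149574005
rect world [510.2 134.4] [ 93.5 117.7] 10.43  board [[93.9 -0.6]] 
 corners board [[152.8, 46.1], [35.0, 46.2], [35.0, -47.3], [152.7, -47.4]]
red poly px [[359.0, 273.0], [357.0, 387.0]]
 board [[-45.5, 79.6], [200.1, 77.9]]
```

View pics/wrist10.png

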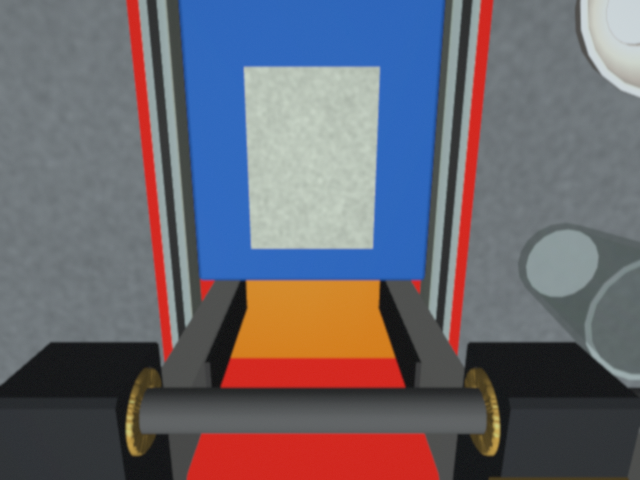

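View pics/side10.png

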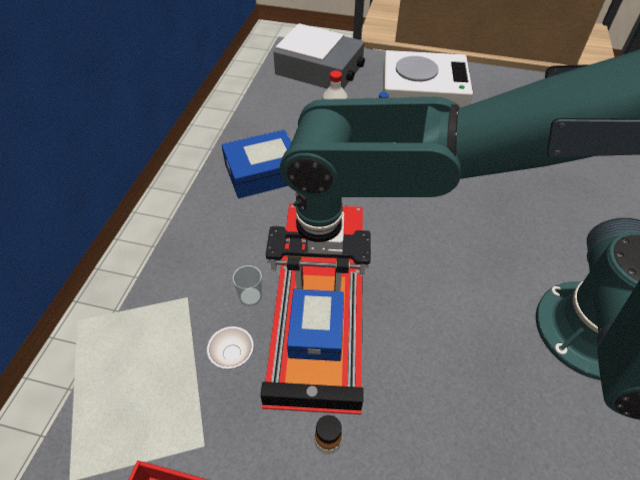

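View pics/top10.png

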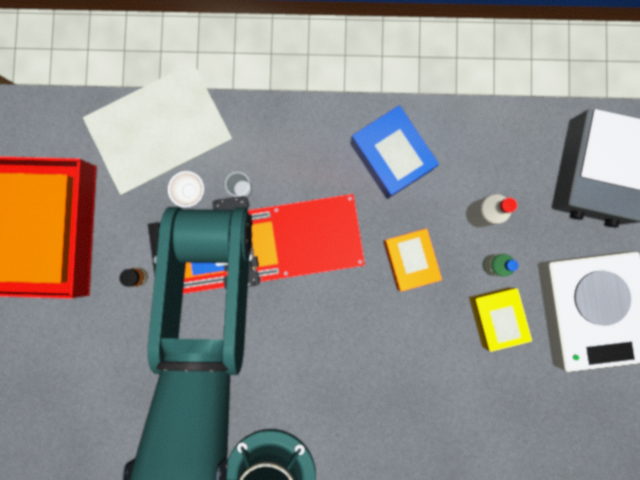

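The box is centred in the lane, with its side-view centre at board (94,-0.6) mm. About 61 mm remains to the stop. I'll push 50 mm more, then creep.

```bash
python3 -m handwheel '[{"delta_pos":[0,0,3],"yaw":0},{"delta_pos":[0,0,7],"yaw":0},{"delta_pos":[0,0,12],"yaw":0},{"delta_pos":[0,0,17],"yaw":0},{"delta_pos":[0,0,22],"yaw":0},{"delta_pos":[0,0,27],"yaw":0},{"delta_pos":[0,0,32],"yaw":0},{"delta_pos":[0,0,37],"yaw":0},{"delta_pos":[0,0,42],"yaw":0},{"delta_pos":[0,0,46],"yaw":0},{"delta_pos":[0,0,49],"yaw":0},{"delta_pos":[0,0,51],"yaw":0}]'
python3 meas.py side 11
```

```text
time: 13.35
tool_pos: [0.5143, 0.1148, 0.0172]
ee_rot: [-1.571, 0.0, 0.182]
wrist_force: [0.1, -4.4, 1.7]
width: 0.0599
t 13.4 tcp [514.2342112  115.14115582  17.19474359] yawdeg 10.44222766746155 F [ 0.06451449 -3.31717368  1.8439073 ] w 0.06012112682800432
hand board [[74.18847961 -1.04597235]] hand yaw rel board -0.03777233253845047
rect world [501.2 183.7] [ 93.5 118.1] 10.44  board [[144.   -0.7]] 
 corners board [[203.1, 46.0], [85.0, 46.1], [84.9, -47.4], [203.0, -47.5]]
red poly px [[361.0, 222.0], [340.0, 224.0], [343.0, 257.0], [361.0, 252.0]]
 board [[-186.3, 83.1], [-177.4, 36.2], [-85.0, 45.5], [-100.8, 83.5]]
```

```bash
python3 -c "
import cv2;i=cv2.imread('pics/side11.png');cv2.imwrite('pics/s11c.png',cv2.resize(i[270:420,230:400],None,fx=4,fy=4,interpolation=2))"
```

```text
(no output)
```

View pics/s11c.png

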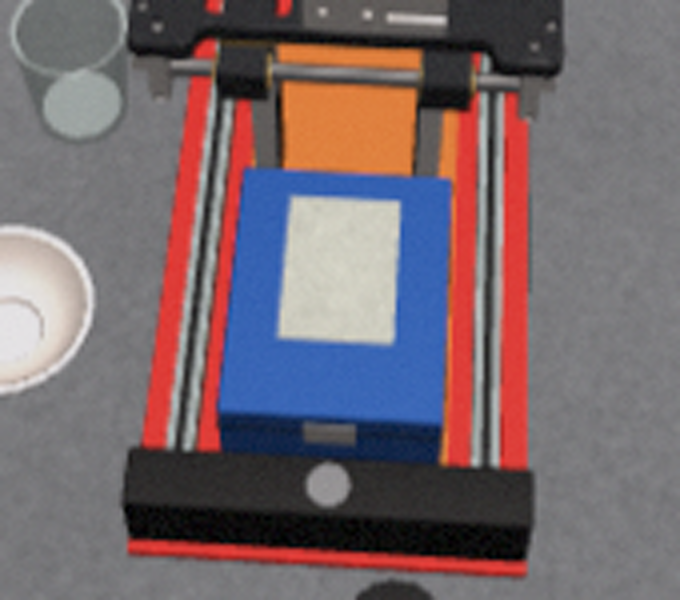

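The box's front is about 11 mm short of the stop. I'll creep at 10 mm/s and watch the force.

```bash
python3 -m handwheel '[{"delta_pos":[0,0,1],"yaw":0},{"delta_pos":[0,0,2],"yaw":0},{"delta_pos":[0,0,3],"yaw":0},{"delta_pos":[0,0,4],"yaw":0},{"delta_pos":[0,0,5],"yaw":0},{"delta_pos":[0,0,6],"yaw":0},{"delta_pos":[0,0,7],"yaw":0},{"delta_pos":[0,0,8],"yaw":0},{"delta_pos":[0,0,8.5],"yaw":0},{"delta_pos":[0,0,9],"yaw":0}]'
python3 -m handwheel '[{"delta_pos":[0,0,0.5],"yaw":0},{"delta_pos":[0,0,1],"yaw":0}]'
python3 meas.py side 12
```

```text
time: 14.4
tool_pos: [0.5127, 0.1235, 0.0172]
ee_rot: [-1.571, -0.0, 0.182]
wrist_force: [0.9, -4.9, 1.8]
width: 0.0602
time: 14.6
tool_pos: [0.5125, 0.1244, 0.0172]
ee_rot: [-1.571, 0.0, 0.182]
wrist_force: [0.2, -5.8, 2.4]
width: 0.0601
t 14.65 tcp [512.51765918 124.53969931  17.15833204] yawdeg 10.429344284038839 F [ 0.96507747 -3.7267942   2.2749474 ] w 0.05987018676951676
hand board [[83.74246851 -1.06757769]] hand yaw rel board -0.05065571596116136
rect world [499.4 193.8] [ 93.5 117.6] 10.44  board [[154.2  -0.7]] 
 corners board [[213.1, 46.0], [95.5, 46.1], [95.4, -47.4], [213.0, -47.5]]
red poly px [[361.0, 228.0], [341.0, 229.0], [344.0, 262.0], [361.0, 257.0]]
 board [[-168.5, 83.2], [-162.8, 38.9], [-71.9, 47.9], [-87.4, 83.5]]
```

```bash
for k in 1; do python3 -m handwheel '[{"delta_pos":[0,0,0.4],"yaw":0},{"delta_pos":[0,0,0.8],"yaw":0}]'; done
python3 -m handwheel '[{"delta_pos":[0,0,0.4],"yaw":0},{"delta_pos":[0,0,0.8],"yaw":0}]'
```

```text
time: 14.85
tool_pos: [0.5124, 0.1252, 0.0172]
ee_rot: [-1.571, 0.0, 0.182]
wrist_force: [1.4, -4.2, 2.2]
width: 0.0601
time: 15.05
tool_pos: [0.5123, 0.126, 0.0172]
ee_rot: [-1.571, -0.0, 0.182]
wrist_force: [1.1, -4.5, 1.7]
width: 0.0597
```

```bash
python3 -m handwheel '[{"delta_pos":[0,0,0.5],"yaw":0},{"delta_pos":[0,0,1],"yaw":0}]'
python3 -m handwheel '[{"delta_pos":[0,0,0.3],"yaw":0},{"delta_pos":[0,0,0.6],"yaw":0}]'; python3 meas.py side 13
```

```text
time: 15.25
tool_pos: [0.5122, 0.1265, 0.0172]
ee_rot: [-1.572, -0.0, 0.182]
wrist_force: [1.1, -6.6, 2.6]
width: 0.06
time: 15.45
tool_pos: [0.5122, 0.1265, 0.0172]
ee_rot: [-1.573, 0.0, 0.182]
wrist_force: [0.4, -7.6, 3.1]
width: 0.0599
t 15.5 tcp [512.19518499 126.45904774  17.21359946] yawdeg 10.423484997644712 F [ 0.49854923 -8.48288025  2.52161829] w 0.05996471476937717
hand board [[85.68845482 -1.09959756]] hand yaw rel board -0.0565150023552885
rect world [499.  195.8] [ 93.5 117.6] 10.44  board [[156.3  -0.7]] 
 corners board [[215.1, 46.0], [97.5, 46.1], [97.5, -47.4], [215.0, -47.5]]
red poly px [[361.0, 229.0], [340.0, 231.0], [343.0, 263.0], [361.0, 258.0]]
 board [[-165.6, 83.2], [-156.8, 36.8], [-69.1, 45.9], [-84.7, 83.6]]
```

The tool has stalled at y = 126.5 mm and the force is rising, so the box is at the stop. I'll press slightly to seat it square, then ease back.

```bash
python3 -m handwheel '[{"delta_pos":[0,0,0.4],"yaw":0},{"delta_pos":[0,0,0.8],"yaw":0},{"delta_pos":[0,0,0.8],"yaw":0}]'
python3 -m handwheel '[{"delta_pos":[0,0,-1],"yaw":0},{"delta_pos":[0,0,-3],"yaw":0},{"delta_pos":[0,0,-7],"yaw":0},{"delta_pos":[0,0,-14],"yaw":0},{"delta_pos":[0,0,-24],"yaw":0},{"delta_pos":[0,0,-36],"yaw":0},{"delta_pos":[0,0,-48],"yaw":0},{"delta_pos":[0,0,-60],"yaw":0},{"delta_pos":[0,-10,-70],"yaw":0},{"delta_pos":[0,-30,-75],"yaw":0},{"delta_pos":[0,-60,-78],"yaw":0},{"delta_pos":[0,-90,-80],"yaw":0}]'
python3 meas.py side 14; python3 meas.py wrist 14
```

```text
time: 15.8
tool_pos: [0.5122, 0.1265, 0.0172]
ee_rot: [-1.575, -0.0, 0.182]
wrist_force: [1.4, -8.3, 3.5]
width: 0.0597
time: 17.0
tool_pos: [0.5262, 0.0488, 0.1085]
ee_rot: [-1.571, 0.0, 0.181]
wrist_force: [1.7, -0.5, -0.5]
width: 0.0598
t 17.05 tcp [529.98043233  48.57799679 115.17029332] yawdeg 10.374082736543286 F [2.60243007 0.05273407 2.3994407 ] w 0.059767444711521164
hand board [[ 5.87158031 -4.42219659]] hand yaw rel board -0.10591726345671404
rect world [498.9 196.1] [ 93.5 116.7] 10.4  board [[156.6  -0.7]] 
 corners board [[215.0, 46.0], [98.3, 46.1], [98.2, -47.4], [214.9, -47.5]]
red poly px [[286.0, 229.0], [266.0, 381.0], [286.0, 265.0], [292.0, 276.0], [279.0, 382.0], [296.0, 274.0], [339.0, 275.0], [346.0, 386.0], [349.0, 272.0], [358.0, 269.0], [360.0, 387.0], [361.0, 228.0], [345.0, 232.0], [338.0, 259.0], [336.0, 227.0], [303.0, 225.0], [301.0, 258.0], [293.0, 229.0]]
 board [[-155.1, -82.8], [198.8, -82.5], [-56.5, -72.8], [-29.3, -57.7], [199.2, -59.5], [-34.8, -50.0], [-37.8, 38.5], [199.5, 58.6], [-46.7, 58.9], [-55.5, 77.5], [199.8, 83.2], [-168.5, 83.2], [-154.6, 47.9], [-79.0, 35.1], [-167.9, 27.6], [-169.2, -46.1], [-76.7, -43.1], [-156.0, -67.3]]
t 17.1 tcp [530.07357951  48.83875111 113.38860521] yawdeg 10.376338634233049 F [ 1.50940846 -0.00809763  0.283894  ] w 0.06008484437445808
hand board [[ 6.11104209 -4.56121914]] hand yaw rel board -0.10366136576695162
red poly px [[214.0, 0.0], [228.0, 274.0], [245.0, 276.0], [247.0, 303.0], [221.0, 387.0], [404.0, 387.0], [378.0, 308.0], [394.0, 0.0], [388.0, 91.0], [377.0, 95.0], [371.0, 270.0], [342.0, 272.0], [241.0, 270.0], [232.0, 95.0], [224.0, 91.0]]
 board [[156.7, 59.3], [-37.2, 60.7], [-38.9, 47.5], [-62.1, 46.9], [-139.6, 72.3], [-141.0, -83.5], [-67.2, -58.4], [156.7, -60.3], [99.2, -58.9], [96.5, -51.3], [-34.5, -51.6], [-36.0, -28.8], [-33.9, 50.4], [96.7, 50.5], [99.3, 56.0]]
```

View pics/side14.png

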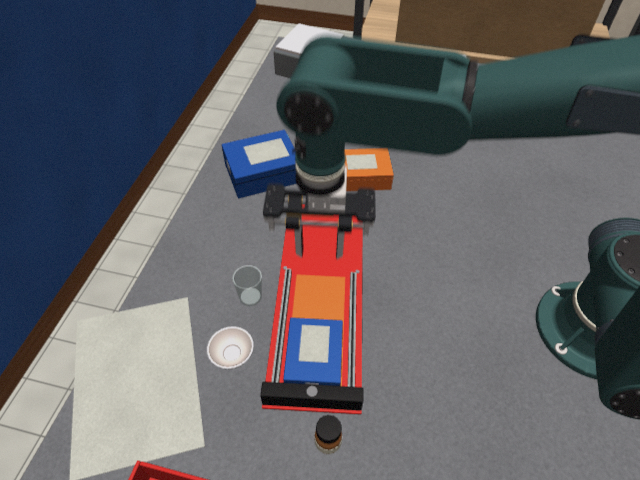

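View pics/wrist14.png

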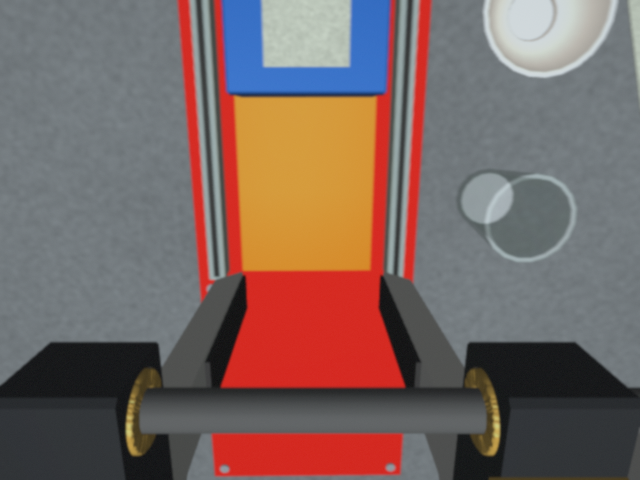

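The box sits against the stop at (313,383) in the side view, with equal gaps to the rails. I'll move the hand further away and do a last check from the top.

```bash
python3 -m handwheel '[{"delta_pos":[0,-10,-10],"yaw":0},{"delta_pos":[0,-20,-30],"yaw":0},{"delta_pos":[0,-35,-55],"yaw":0},{"delta_pos":[0,-48,-80],"yaw":0},{"delta_pos":[0,-57,-105],"yaw":0},{"delta_pos":[0,-60,-125],"yaw":0},{"delta_pos":[0,-60,-140],"yaw":0},{"delta_pos":[0,-60,-148],"yaw":0},{"delta_pos":[0,-60,-150],"yaw":0},{"delta_pos":[0,-60,-150],"yaw":0},{"delta_pos":[0,-60,-150],"yaw":0},{"delta_pos":[0,-60,-150],"yaw":0}]'
python3 meas.py top 15; python3 meas.py side 15 | grep -A1 rect;  python3 -c "
import cv2;i=cv2.imread('pics/top15.png');cv2.imwrite('pics/t15c.png',cv2.resize(i[150:310,110:370],None,fx=3,fy=3,interpolation=2))"
```

```text
time: 18.3
tool_pos: [0.5533, -0.097, 0.1671]
ee_rot: [-1.571, 0.0, 0.183]
wrist_force: [-0.9, -0.0, -0.1]
width: 0.06
t 18.35 tcp [553.3718488  -97.06371861 167.18658725] yawdeg 10.49435447432891 F [ 0.64757772  0.83894753 -0.09630292] w 0.05980067440401697
hand board [[-141.59532537   -0.93230254]] hand yaw rel board 0.014354474328909461
rect world [500.1 193.4] [ 95.5 120.1] 10.49  board [[153.7  -1.4]] 
 corners board [[213.8, 46.4], [93.7, 46.3], [93.7, -49.2], [213.8, -49.1]]
red poly px [[0.0, 157.0], [75.0, 163.0], [0.0, 163.0], [0.0, 171.0], [73.0, 178.0], [67.0, 280.0], [0.0, 283.0], [0.0, 295.0], [72.0, 297.0], [87.0, 163.0]]
 board [[581.7, -302.2], [405.5, -259.6], [583.4, -287.8], [585.6, -268.7], [414.7, -224.6], [458.6, 12.8], [616.1, -4.5], [619.3, 23.3], [451.8, 53.9], [377.1, -255.1]]
rect world [498.9 196.1] [ 92.2 115.6] 10.35  board [[156.6  -0.7]] 
 corners board [[214.5, 45.3], [98.9, 45.5], [98.7, -46.7], [214.3, -47.0]]
```

View pics/t15c.png

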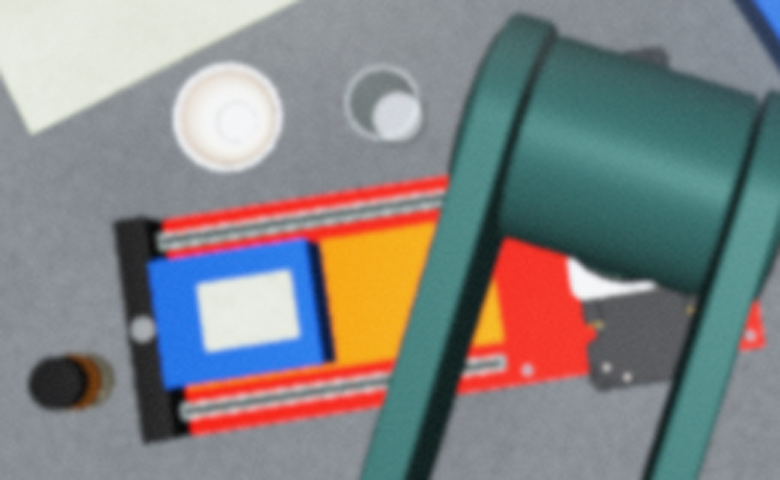

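View pics/side15.png

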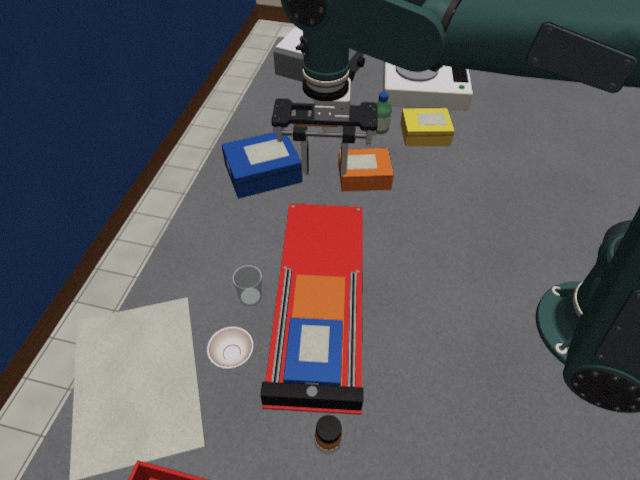

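The top view gives the box centre at board (153.7,-1.4) and the side view gives (156.6,-0.7). Home is (155,0), and the yaw is within about 0.15°. Nothing else has moved and the hand is clear, so I'm handing in.

```bash
python3 -c "
from bench import robot
print(robot.close_job(), robot.get_obs()['time'])"
```

```text
the job is handed in; nothing more can be done
the job is handed in; nothing more can be done
```

I pushed the small blue slide box home against the black stop block and handed the job in at about 18.4 s. I swung it straight with two fingers on its rear face, then pushed it down the lane.

**Contact:** the box stalled the tool at the stop, with the force rising to about 9 N. Before that the push force was 2–7 N.

**Final position:** in board coordinates the box centre measured (153.7, -1.4) mm from the top camera and (156.6, -0.7) mm from the side camera. The target is (155, 0). The two views differ by about 3 mm along the lane, roughly what the 2 mm calibration error in each allows, so the stall is the better evidence that it is home. Its yaw is within about 0.15°.

**Clearance:** about 11–13 mm on each rail side throughout the lane, judged from the pictures. The rail sensors themselves could not be read.

**Bystanders and hand:** the bystanders look unmoved in the last views. The wash bottle was hidden by the arm there, but the hand never went near it. The hand is backed well away and touching nothing.

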